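# Punch a count mark into an instrument tag

## Robot

A 6-joint arm with a two-finger parallel gripper is mounted at the origin on a cart in front of the work surface, level with it; the furniture and walls round the work are solid. World frame = base frame: x ahead of the robot, y to its left, z up, the work surface at z = 0. Lengths are in m, angles in rad, forces in N, time in s.
With the tool pointing down it reaches from about 0.325 to 0.875 m from the base axis. Payload 4.4 kg.
Tool frame: the origin (TCP) lies between the finger pads; the fingertips stand 17 mm ahead of it and the grasp point (between the pads) lies 2 mm behind it; z points along the fingers, y is the direction in which the jaws open and shut (so a half turn about z gives the same grasp; the last joint's range is limited). The gripper opens to 85 mm and grips with 20 to 120 N. Pads are 22 mm wide; open, the fingers measure 114 mm over their backs; the gripper's body (76 mm by 85 mm) begins 54 mm behind the grasp point. The pads swing forward as they close: fully open they stand 13 mm farther back than shut.
Start: joints at [1.012, 0.207, 1.542, -0, 1.393, -0.15], TCP at [0.229, 0.528, 0.248] pointing down, gripper open.
Joint ranges: [-2.73, 2.73], [-0.86, 2.22], [0.23, 2.46], [-1.11, 4.25], [0.08, 2.63], [-2.82, 2.82]. Speed limits (rad/s): [2.79, 2.79, 3.14, 3.14, 3.14, 3.14].

## Interface

Orientations are given as a rotation vector (axis times angle).
In Python, from workcell import monitor, camera, job, spotter gives the robot as it stands.
- The arm moves only by the tool move_arm, never from a script. Its arguments are lists of equal length, an entry for each row: "xyz": the shift along the tool's x, y, z in units of 20 mm (1.0 is 20 mm), a list of three; "turn": the turn, a rotation vector about the tool's x, y, z in units of 4 degrees (1.0 is 4 degrees), a list of three. In form: {"xyz": [[dx, dy, dz], ...], "turn": [[wx, wy, wz], ...]}. A call has 1 to 5 rows; each row shifts and turns the commanded pose from where the row before left it, along the tool's axes as they then stand; what a row does not reach is not made up. A row lasts 1/10 s, in which the tool goes at most 50 mm and 8.59 degrees, less where a joint would pass 70% of its speed; a pose out of reach is approached as far as the arm can. A call with a number of a shift or a turn outside -1 to 1 is refused whole. A call with a gripper value outside its range is refused whole. "gripper" is the closure, from -1 (fully open) to 1 (shut), set as the call begins (left out, the last holds). The fingers move at their own pace and stop on an object; "squeeze" is the grip in N (left out, the last holds). Time passes only in rows, so rows that do not move let the fingers close. It gives the time, the measured TCP pose, the force and the opening at its end, in the units of the state.
- monitor.read_state(): the state, without advancing time (a new reading comes with each control period).
- camera(name): name is "scene" or "top" or "wrist"; returns a dict with "pixels" (480x640x3 uint8, red, green, blue), "z_map" (480x640 float32, m along the optical axis (not along the pixel's ray), 0 where there is no reading), "fx", "fy", "cx", "cy" (pixels), "world_to_cam" (4x4, takes a point from world to camera coordinates). Camera axes: x right, y up, looking along -z (the intrinsics and any distortion apply to the point x, -y, -z); pixel columns grow to the right and rows downward; lengths in m; the calibration is good to about 2 mm. A picture is of the moment at which its call begins.
- job.finish_job(): hands the job in, once; it reports no verdict.
Trained networks look in the newest picture that a camera, given by its name, has taken for a name from the list of things; names that differ only in an ending like _2 or _b are one class to them, and where a whole thing is asked for, a point or a joint stands for the part that bears it (a point fixed in the world has none). Each returns a list of dicts, best first, with "conf" (0 to 1); they miss things now and then, are a little off and sometimes report something else, mostly with a low value. They report only what shows in the picture. A call takes as long as a camera call. They do not tell look-alikes from the thing itself.
- spotter.boxes_of(target, camera): "bbox" ([left, top, right, bottom] in pixels, round what is visible of it).
The state is a dict: "time": time; "qpos": joint angles; "qvel": joint speeds; "effort": joint torques, N m; "eef_pos": TCP position; "tcp_rot": TCP orientation; "contact_force": force on the tool from outside, world axes, zero at the start; "wrist_torque": the same for the moment, N m; "grip_width": finger opening in m.
Only numpy, scipy, OpenCV 4.12 (cv2) and the standard library are available. Lean on these libraries where they do the work, as an engineer would, in place of code of your own. Each camera call takes 0.05 s, during which the arm holds its last target. There are 200 camera calls.

## Task

Take the spring marker out of its stand, put its nose down the guide hole of the marking block and press it straight down on the tag until it trips with a snap, without ramming it on after that (never more than 25 N on the block or the tag). Then stand the marker back in its stand, collar down on the rim, let go, and leave everything else where it is.

Things in the scene. Friction and masses are not known exactly. Their poses are not given: they have to be found in the camera images.
- marker: Spring marker (automatic punch): a metal rod standing nose down in the stand, about 0.2 kg. Origin: centre of its collar's underside; z up along the rod. Collar 30 mm across, z 0 to 8 mm. Above it the handle to grip, 20 mm across, z 8 to 50 mm, and a cap to 56. Below it the barrel, 14 mm across, down to z -46 mm (last 4 mm tapered); out of that the thin nose, 5 mm across, to z -60 mm.
- marker_tip (a point): Point of the marker's nose, on its axis. Cocked: at z -60 mm of the marker. Pushing it in takes 2 to 5 N at the first touch, climbing to about 13 N at 6 mm, then it gives way and at about 8.5 mm snaps in by itself, leaving no force. It stays in, about 11.5 mm (z -48 mm), until cocked again by hand. Hard stop at 12 mm.
- block: Marking block, fixed: flange plate 100 x 84 x 10 mm, on it a light metal block 70 x 60 mm up to z 60 mm, a small black clamp screw on its -y side. Origin: centre of its underside, z up. On the z axis an upright guide hole, 17 mm across, chamfered 2 mm, mouth at z 60 mm.
- guide_mouth (a point): Centre of the guide hole's mouth, 60 mm above the block's underside. The metal tag lies down in the hole and does not give. Its face is between 26 and 46 mm below the mouth, different each time and not measured.
- stand: The marker's stand, fixed: white round tube 40 mm across on a flared foot 72 mm across. Origin: centre of its underside, z up. The hole on its axis is about 17 mm across and so deep that the nose hangs free; the rim, on which the marker's collar rests, is at z 66 mm.
- vial: Bystander to leave alone: glass vial with a dark cap, 29 mm across, 74 tall; origin at the centre of its underside.
- bottle: Bystander to leave alone: white medicine bottle with a screw cap, 39 mm across, 104 tall; origin at the centre of its underside.
- tape_roll: Bystander to leave alone: roll of tape lying flat, 69 mm across, 25 tall; origin at the centre of its underside.
- gauze_pack: Bystander to leave alone: flat sealed gauze pack, 86 x 59 x 13 mm; origin at the centre of its underside.
- scissors: Bystander to leave alone: bandage scissors lying flat, 88 x 159 x 8 mm; origin at the centre of its underside.
There are look-alikes about, which are no part of the job. Leave any red look-alike of the block alone.

How it is judged:
On the way, in this order (a step that is already met when the one before it is completed fails the run):
1. the marker's point is at least 20 mm down the guide hole, still cocked (x of marker_tip in the frame of block between -0.006 and 0.006 m and y of marker_tip in the frame of block between -0.006 and 0.006 m and z of marker_tip in the frame of block below 0.04 m and z of marker_tip in the frame of marker below -0.0555 m).
2. the marker has tripped in the guide hole (nose sunk by more than 9.5 mm) (x of marker_tip in the frame of block between -0.006 and 0.006 m and y of marker_tip in the frame of block between -0.006 and 0.006 m and z of marker_tip in the frame of block below 0.045 m and z of marker_tip in the frame of marker above -0.0505 m), for 0.05 s.
At the end, for the whole second after the job is handed in: The marker is tripped (nose sunk by more than 9.5 mm) and stands at rest and released in its stand: on the stand's axis within 5 mm, upright within 0.08 rad, its collar down on the rim within 2.5 mm (z of marker_tip in the frame of marker above -0.0505 m and horizontal distance between marker and stand below 0.005 m and z of marker in the frame of stand between 0.0635 and 0.0685 m and angle between marker's own z axis and vertical below 0.08 rad and linear speed of marker below 0.02 m/s); the robot touches nothing.
It fails at once if the marker bears on the marking block or its tag with more than 25 N (contact force between marker and block above 25 N).
It fails at once if a bystander (vial, bottle, tape roll, gauze pack or scissors) is moved by more than 25 mm (distance of any of vial, bottle, tape_roll, gauze_pack, scissors from where it was at the start of the episode above 0.025 m).
It also fails if it takes over 51 s, if anything falls off the work surface, if the arm or the gripper's body presses on something with over 40 N, if the wrist force passes 120 N, or if a joint passes its speed limit or range.

## Working session

There is one attempt and no reset: what is moved stays moved. The work goes in short steps, Python scripts to look and compute and a tool call to move; the robot and the scene stay as the last step left them, time stands still between calls to the robot, and variables do not carry over. Pictures are saved under pics/ and viewed, about 8 in all and at most 12, crops included, and the job is handed in when it is done.

Besides the shell and the picture viewer there is one more tool, called after "Request:" as name(argument=value, ...) on one line, values as JSON. move_arm: Moves the arm, as the interface text tells. Shifts and turns lie within -1 to 1; 1 stands for 20 mm of shift or 4 degrees of turn. Its arguments: {"type":"object","properties":{"xyz":{"type":"array","items":{"type":"array","items":{"type":"number","minimum":-1,"maximum":1}}},"turn":{"type":"array","items":{"type":"array","items":{"type":"number","minimum":-1,"maximum":1}}},"gripper":{"type":"number"},"squeeze":{"type":"number"}},"required":["xyz","turn"]}

```bash
ls; mkdir -p pics; cat > h.py <<'E'
import numpy as np,cv2
from workcell import monitor,camera,job,spotter
def pts(c):
    z=c["z_map"];v,u=np.mgrid[0:480,0:640]
    P=np.stack([(u-c["cx"])/c["fx"]*z,-(v-c["cy"])/c["fy"]*z,-z,np.ones_like(z)],-1)
    W=P@np.linalg.inv(c["world_to_cam"]).T
    W=W[...,:3];W[z==0]=np.nan
    return W
def save(c,n): cv2.imwrite("pics/"+n+".png",c["pixels"][...,::-1])
E
python3 - <<'E'
from h import *
print(monitor.read_state())
for n in("scene","top"):
    c=camera(n);save(c,n+"0");W=pts(c);print(n,c["fx"],np.linalg.inv(c["world_to_cam"])[:3].round(3).tolist(),[k for k in c])
    for t in("marker","block","stand","vial","bottle","tape_roll","gauze_pack","scissors"):
        for r in spotter.boxes_of(t,n)[:4]:
            b=np.array(r["bbox"]);u,v=int((b[0]+b[2])/2),int((b[1]+b[3])/2)
            print(t,b.round().tolist(),round(r["conf"],2),W[min(v,479),min(u,639)].round(3))
E
```

```text
pics
{'time': 0.0, 'qpos': array([ 1.01148216e+00,  2.07443194e-01,  1.54299321e+00,  1.08961458e-05,
        1.39348602e+00, -1.50471006e-01]), 'qvel': array([-0.00079723, -0.00113982, -0.00092873, -0.00027059,  0.0005145 ,
       -0.00078855]), 'effort': array([ 4.97412584e-04, -3.83038366e+01, -2.91596192e+01, -2.45858218e-04,
        1.06068244e-02, -1.33282177e-05]), 'eef_pos': array([0.22818968, 0.52698555, 0.24709393]), 'tcp_rot': array([-0.63758208, -3.07537519,  0.00342479]), 'contact_force': array([-0.10176495, -0.60062013,  0.56057724]), 'wrist_torque': array([ 0.03656055, -0.06039167,  0.01553547]), 'grip_width': 0.08534052743882502}
scene 494.0455196937347 [[0.537, 0.389, -0.749, -0.167], [-0.843, 0.253, -0.474, -0.614], [0.006, 0.886, 0.464, 0.495]] ['pixels', 'z_map', 'fx', 'fy', 'cx', 'cy', 'world_to_cam']
marker [375.0, 231.0, 394.0, 262.0] 0.78 [ 0.531 -0.297  0.1  ]
block [312.0, 296.0, 373.0, 357.0] 0.76 [ 0.353 -0.319  0.05 ]
block [181.0, 209.0, 228.0, 251.0] 0.56 [0.483 0.09  0.051]
block [376.0, 230.0, 393.0, 265.0] 0.37 [ 0.531 -0.298  0.098]
stand [365.0, 25
[... 674 characters left out ...]
 [342.0, 274.0, 401.0, 340.0] 0.64 [ 0.38  -0.299  0.056]
block [128.0, 211.0, 189.0, 273.0] 0.61 [0.506 0.094 0.063]
stand [347.0, 206.0, 384.0, 242.0] 0.74 [ 0.533 -0.289  0.075]
vial [285.0, 135.0, 298.0, 159.0] 0.57 [ 0.678 -0.155  0.077]
bottle [169.0, 130.0, 199.0, 154.0] 0.73 [0.691 0.047 0.071]
bottle [361.0, 213.0, 376.0, 228.0] 0.61 [ 0.535 -0.291  0.117]
tape_roll [265.0, 309.0, 301.0, 345.0] 0.79 [ 0.344 -0.132  0.003]
gauze_pack [429.0, 284.0, 462.0, 327.0] 0.77 [ 0.38  -0.445  0.012]
scissors [413.0, 187.0, 489.0, 218.0] 0.65 [ 0.582 -0.466 -0.001]
scissors [207.0, 192.0, 266.0, 258.0] 0.61 [ 0.536 -0.049  0.052]
scissors [349.0, 202.0, 384.0, 242.0] 0.28 [ 0.535 -0.288  0.103]
```

View pics/top0.png

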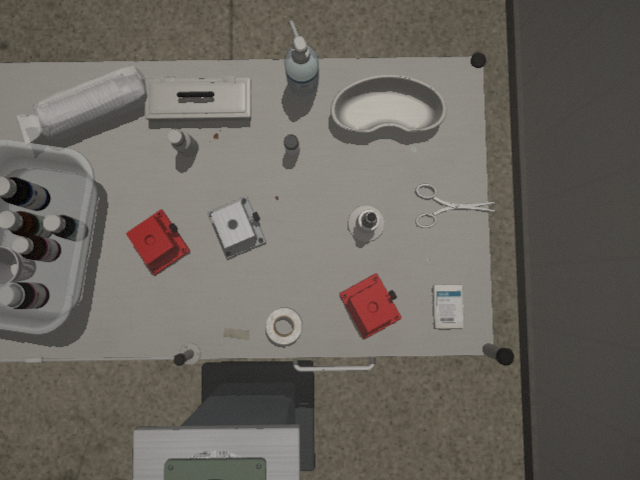

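View pics/scene0.png

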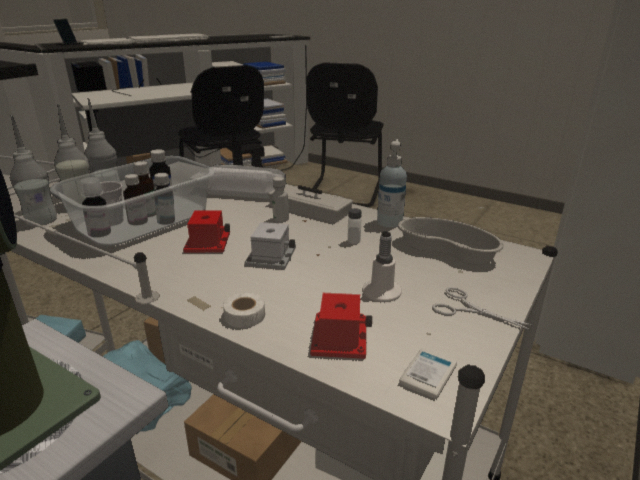

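The top view shows the real (light metal) block at about (233,228), with its clamp screw at (256,217). The red look-alikes are at (159,241) and (372,305), the marker and stand at (368,222). Now I'll measure them accurately.

```bash
python3 - <<'E'
from h import *
from scipy.spatial.transform import Rotation as R
def circ(xy):
    A=np.c_[2*xy,np.ones(len(xy))];s=np.linalg.lstsq(A,(xy**2).sum(1),rcond=None)[0];return s[:2].round(4),round(float(np.sqrt(s[2]+s[0]**2+s[1]**2)),4)
for n in("top","scene"):
    c=camera(n);W=pts(c).reshape(-1,3);px=c["pixels"].reshape(-1,3)
    near=lambda x,y,r:np.hypot(W[:,0]-x,W[:,1]-y)<r
    m=near(.535,-.047,.08)
    tab=W[near(.45,-.2,.1)&(W[:,2]<.008)];print(n,"table z",np.median(tab[:,2]))
    for a,b in((.056,.066),(.006,.016)):
        q=W[m&(W[:,2]>a)&(W[:,2]<b)]
        if len(q)>20: print("block",a,len(q),q.mean(0).round(4),cv2.minAreaRect((q[:,:2]*1000).astype(np.float32)))
    s=near(.535,-.295,.06)
    for a,b in((.02,.062),(.062,.07),(.07,.078),(.08,.118),(.119,.13)):
        q=W[s&(W[:,2]>a)&(W[:,2]<b)]
        if len(q)>8: print("stand/marker",a,len(q),q.mean(0).round(4),q.min(0).round(4),q.max(0).round(4),circ(q[:,:2]))
c=camera("top")
W=pts(c)
g=cv2.cvtColor(c["pixels"],cv2.COLOR_RGB2GRAY)
cv2.imwrite("pics/crop.png",np.hstack([cv2.resize(c["pixels"][190:266,195:275,::-1],None,fx=5,fy=5,interpolation=cv2.INTER_CUBIC),cv2.resize(c["pixels"][190:266,325:405,::-1],None,fx=5,fy=5,interpolation=cv2.INTER_CUBIC)]))
E
```

```text
top table z 0.0001553115096399882
block 0.056 1127 [ 0.5374 -0.0421  0.06  ] ((537.6946411132812, -41.969261169433594), (70.77477264404297, 60.070518493652344), 22.51035499572754)
block 0.006 765 [ 0.5302 -0.0502  0.0104] ((531.438720703125, -37.02764129638672), (134.22640991210938, 135.48654174804688), 86.9603042602539)
stand/marker 0.02 66 [ 0.5306 -0.2855  0.0425] [ 0.5213 -0.3119  0.0206] [ 0.5623 -0.2752  0.0617] (array([ 0.5418, -0.2957]), 0.0203)
stand/marker 0.062 150 [ 0.54   -0.2943  0.0661] [ 0.5225 -0.3142  0.0621] [ 0.562  -0.2768  0.0698] (array([ 0.542 , -0.2958]), 0.0176)
stand/marker 0.07 80 [ 0.5378 -0.2919  0.074 ] [ 0.5272 -0.3098  0.0701] [ 0.5552 -0.2785  0.078 ] (array([ 0.5418, -0.2954]), 0.0128)
stand/marker 0.08 60 [ 0.5382 -0.2927  0.1055] [ 0.5315 -0.305   0.0802] [ 0.5514 -0.2851  0.118 ] (array([ 0.5415, -0.2953]), 0.0093)
stand/marker 0.119 64 [ 0.5413 -0.2952  0.1211] [ 0.5333 -0.3031  0.119 ] [ 0.5493 -0.2872  0.1251] (array([ 0.5413, -0.2954]), 0.0057)
scene table z 0.0006850170034477243
block 0.056 523 [ 0.5331 -0.0432  0.0608] ((537.5175170898438, 
[... 205 characters left out ...]
, 21.431074142456055)
stand/marker 0.02 461 [ 0.5271 -0.3006  0.0412] [ 0.5176 -0.3158  0.02  ] [ 0.5479 -0.2765  0.062 ] (array([ 0.5405, -0.2946]), 0.0193)
stand/marker 0.062 136 [ 0.531  -0.2986  0.0661] [ 0.5205 -0.3142  0.0622] [ 0.5562 -0.2739  0.0699] (array([ 0.5402, -0.2948]), 0.0168)
stand/marker 0.07 97 [ 0.5344 -0.2977  0.0743] [ 0.5261 -0.3092  0.0701] [ 0.5532 -0.2805  0.0779] (array([ 0.5401, -0.295 ]), 0.012)
stand/marker 0.08 228 [ 0.5348 -0.2973  0.0996] [ 0.5283 -0.3047  0.08  ] [ 0.5465 -0.2854  0.1178] (array([ 0.5399, -0.2949]), 0.0086)
stand/marker 0.119 35 [ 0.5389 -0.2954  0.1215] [ 0.5311 -0.3021  0.1194] [ 0.5464 -0.2884  0.1236] (array([ 0.5399, -0.2952]), 0.0054)
```

View pics/crop.png

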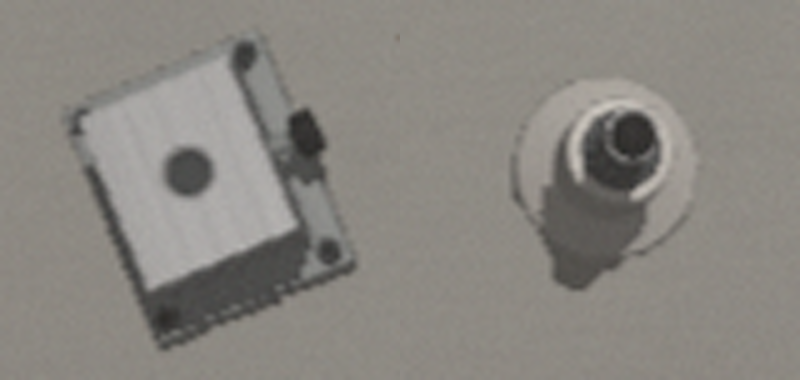

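```bash
cat >> h.py <<'E'
from scipy.spatial.transform import Rotation as R
def togo(t):
    s=monitor.read_state();M=R.from_rotvec(s["tcp_rot"]).as_matrix()
    print("t",round(s["time"],2),"pos",s["eef_pos"].round(4),"z",M[:,2].round(4),"x",M[:,0].round(3),"F",s["contact_force"].round(1),"w",round(s["grip_width"],4),"q",s["qpos"].round(2))
    d=M.T@(np.array(t)-s["eef_pos"]);print("togo units",(d/.02).round(3))
E
python3 - <<'E'
from h import *
W=np.concatenate([pts(camera(n)).reshape(-1,3) for n in("top","scene")])
W=W[np.isfinite(W).all(1)]
m=(W[:,0]>.1)&(W[:,0]<.75)&(W[:,1]>-.5)&(W[:,1]<.7)&(W[:,2]>.13)
q=(W[m]/.05).round().astype(int)
u,i=np.unique(q[:,:2],axis=0,return_inverse=True);i=i.ravel()
for k in range(len(u)): print((u[k]*.05).round(2),W[m][i==k][:,2].max().round(3),(i==k).sum(),end=" ")
print();togo((.5415,-.2954,.247))
E
```

```text
[0.35 0.5 ] 0.252 258 [0.35 0.55] 0.227 92 [0.4  0.35] 0.131 33 [0.4 0.5] 0.249 273 [0.4  0.55] 0.24 69 [0.45 0.35] 0.131 2 [0.45 0.5 ] 0.136 6 [0.45 0.55] 0.166 77 [0.5 0.5] 0.17 143 [0.5  0.55] 0.251 342 [0.55 0.3 ] 0.134 2 [0.55 0.35] 0.134 187 [0.55 0.5 ] 0.17 69 [0.55 0.55] 0.253 282 [0.6  0.35] 0.148 361 [0.6 0.5] 0.168 57 [0.6  0.55] 0.252 100 
t 1.15 pos [0.2286 0.5276 0.2483] z [-0. -0. -1.] x [-0.918  0.397 -0.   ] F [-0.2  0.2  1.1] w 0.0853 q [ 1.01  0.21  1.54 -0.    1.39 -0.15]
togo units [-30.714 -31.541   0.065]
```

Request:
move_arm(xyz=[[-0.4, -0.9, -0.2], [-0.4, -0.9, -0.2], [-0.4, -0.9, -0.2], [-0.4, -0.9, -0.2], [-0.4, -0.9, -0.2]], turn=[[0, 0, 0], [0, 0, 0], [0, 0, 0], [0, 0, 0], [0, 0, 0]], gripper=-1)

```text
time: 1.65
eef_pos: [0.2294, 0.4284, 0.2684]
tcp_rot: [0.637, 3.076, 0.0]
contact_force: [-0.5, 0.5, 0.9]
grip_width: 0.0853
```

Request:
move_arm(xyz=[[-1, -0.94, 0], [-1, -0.94, 0], [-1, -0.94, 0], [-1, -0.94, 0], [-1, -0.94, 0]], turn=[[0, 0, 0], [0, 0, 0], [0, 0, 0], [0, 0, 0], [0, 0, 0]])

```text
time: 2.15
eef_pos: [0.2842, 0.3022, 0.2685]
tcp_rot: [0.637, 3.076, 0.001]
contact_force: [-0.2, 0.7, 0.2]
grip_width: 0.0857
```

Request:
move_arm(xyz=[[-1, -0.94, 0], [-1, -0.94, 0], [-1, -0.94, 0], [-1, -0.94, 0], [-1, -0.94, 0]], turn=[[0, 0, 0], [0, 0, 0], [0, 0, 0], [0, 0, 0], [0, 0, 0]])

```text
time: 2.65
eef_pos: [0.3386, 0.1761, 0.2686]
tcp_rot: [0.637, 3.075, 0.001]
contact_force: [0.5, 0.5, 0.7]
grip_width: 0.0856
```

Request:
move_arm(xyz=[[-1, -0.94, 0], [-1, -0.94, 0], [-1, -0.94, 0], [-1, -0.94, 0], [-1, -0.94, 0]], turn=[[0, 0, 0], [0, 0, 0], [0, 0, 0], [0, 0, 0], [0, 0, 0]])

```text
time: 3.15
eef_pos: [0.393, 0.05, 0.2685]
tcp_rot: [0.638, 3.075, 0.0]
contact_force: [0.2, 0.4, 0.5]
grip_width: 0.0854
```

Request:
move_arm(xyz=[[-1, -0.94, 0], [-1, -0.94, 0], [-1, -0.94, 0], [-1, -0.94, 0], [-1, -0.94, 0]], turn=[[0, 0, 0], [0, 0, 0], [0, 0, 0], [0, 0, 0], [0, 0, 0]])

```text
time: 3.65
eef_pos: [0.4474, -0.076, 0.2685]
tcp_rot: [0.638, 3.076, 0.0]
contact_force: [0.3, 0.4, 0.8]
grip_width: 0.0853
```

Request:
move_arm(xyz=[[-1, -0.94, 0], [-1, -0.94, 0], [-1, -0.94, 0], [-1, -0.94, 0], [-1, -0.94, 0]], turn=[[0, 0, 0], [0, 0, 0], [0, 0, 0], [0, 0, 0], [0, 0, 0]])

```text
time: 4.15
eef_pos: [0.5018, -0.202, 0.2683]
tcp_rot: [0.638, 3.076, 0.0]
contact_force: [0.8, 0.2, -0.9]
grip_width: 0.0854
```

```bash
python3 - <<'E'
from h import *
togo((.5410,-.2952,.200))
c=camera("wrist");save(c,"w0");T=np.linalg.inv(c["world_to_cam"]);print(T.round(3).tolist())
W=pts(c).reshape(-1,3);s=np.hypot(W[:,0]-.541,W[:,1]+.295)<.05
for a,b in((.119,.125),(.08,.118),(.062,.07)):
    q=W[s&(W[:,2]>a)&(W[:,2]<b)]
    if len(q): print(a,len(q),q.min(0).round(4),q.max(0).round(4),q.mean(0).round(4))
s=np.hypot(W[:,0]-.538,W[:,1]+.042)<.06
q=W[s&(W[:,2]>.056)&(W[:,2]<.066)]
if len(q):print(len(q),q.mean(0),cv2.minAreaRect((q[:,:2]*1000).astype(np.float32)))
E
```

```text
t 4.15 pos [ 0.5018 -0.202   0.2683] z [ 2.e-04 -0.e+00 -1.e+00] x [-0.918  0.398 -0.   ] F [ 0.8  0.2 -0.9] w 0.0854 q [-0.54  0.12  1.6   0.    1.42 -1.7 ]
togo units [-3.65  -3.497  3.416]
[[0.397, -0.874, -0.281, 0.432], [0.918, 0.378, 0.121, -0.172], [0.001, -0.306, 0.952, 0.395], [0.0, 0.0, 0.0, 1.0]]
0.119 325 [ 0.5347 -0.3031  0.1191] [ 0.5505 -0.288   0.1242] [ 0.5423 -0.295   0.1216]
0.08 708 [ 0.5328 -0.3058  0.08  ] [ 0.5528 -0.2853  0.118 ] [ 0.5385 -0.2907  0.1027]
0.062 646 [ 0.5232 -0.3153  0.0621] [ 0.5624 -0.2756  0.07  ] [ 0.5374 -0.2897  0.0664]
6676 [ 0.53723868 -0.04231792  0.06091073] ((538.85009765625, -41.87785720825195), (71.97245788574219, 60.677181243896484), 22.411752700805664)
```

View pics/w0.png

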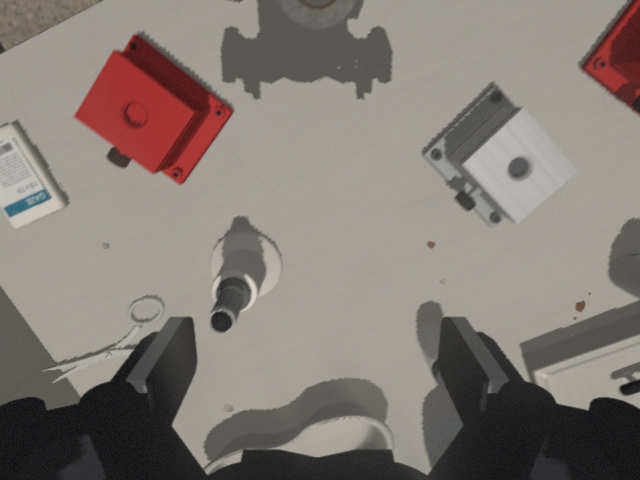

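Wrist view: marker cap at about (222,320), block mouth at (519,168). The numbers agree with the top camera to about 1 mm. Moving above the marker and down.

Request:
move_arm(xyz=[[-0.74, -0.7, 0.3], [-0.74, -0.7, 0.3], [-0.74, -0.7, 0.3], [-0.74, -0.7, 0.3], [-0.74, -0.7, 0.3]], turn=[[0, 0, 0], [0, 0, 0], [0, 0, 0], [0, 0, 0], [0, 0, 0]])

```text
time: 4.7
eef_pos: [0.5418, -0.2952, 0.238]
tcp_rot: [-0.638, -3.076, -0.0]
contact_force: [-0.6, 0.1, -0.6]
grip_width: 0.0853
```

Request:
move_arm(xyz=[[0, 0, 1], [0, 0, 1], [0, 0, 1], [0, 0, 0.5], [0, 0, 0]], turn=[[0, 0, 0], [0, 0, 0], [0, 0, 0], [0, 0, 0], [0, 0, 0]])

```text
time: 5.2
eef_pos: [0.5404, -0.2936, 0.1663]
tcp_rot: [-0.637, -3.073, -0.003]
contact_force: [-0.7, 0.5, -0.3]
grip_width: 0.0853
```

```bash
python3 - <<'E'
from h import *
togo((.542,-.2955,.097))
c=camera("wrist");save(c,"w1")
W=pts(c).reshape(-1,3);s=np.hypot(W[:,0]-.541,W[:,1]+.295)<.03
for a,b in((.119,.125),(.08,.118),(.062,.07)):
    q=W[s&(W[:,2]>a)&(W[:,2]<b)]
    if len(q): print(a,len(q),q.min(0).round(4),q.max(0).round(4),q.mean(0).round(4))
E
```

```text
t 5.2 pos [ 0.5404 -0.2936  0.1663] z [-0.0034  0.0025 -1.    ] x [-0.918  0.397  0.004] F [-0.7  0.5 -0.3] w 0.0853 q [-0.64  0.37  1.51 -0.    1.26 -1.8 ]
togo units [-0.123 -0.058  3.462]
0.119 886 [ 0.5348 -0.3036  0.119 ] [ 0.5507 -0.2883  0.1248] [ 0.5419 -0.2956  0.1218]
0.08 1325 [ 0.5324 -0.3061  0.0805] [ 0.5523 -0.2859  0.118 ] [ 0.5369 -0.2935  0.1046]
0.062 1348 [ 0.5228 -0.3159  0.062 ] [ 0.5622 -0.2761  0.07  ] [ 0.5358 -0.2927  0.0666]
```

Request:
move_arm(xyz=[[0, 0, 0.8], [0, 0, 0.8], [0, 0, 0.8], [0, 0, 0.6], [0, 0, 0]], turn=[[0, 0, 0], [0, 0, 0], [0, 0, 0], [0, 0, 0], [0, 0, 0]])

```text
time: 5.75
eef_pos: [0.5397, -0.2932, 0.1049]
tcp_rot: [-0.637, -3.071, -0.004]
contact_force: [-0.8, 0.5, -0.6]
grip_width: 0.0857
```

Request:
move_arm(xyz=[[0, 0, 0.4], [0, 0, 0]], turn=[[0, 0, 0], [0, 0, 0]])

```text
time: 5.95
eef_pos: [0.5413, -0.2943, 0.0995]
tcp_rot: [-0.637, -3.075, -0.001]
contact_force: [-0.5, 0.6, -1.2]
grip_width: 0.0852
```

```bash
python3 - <<'E'
from h import *
togo((.542,-.2955,.097))
E
```

```text
t 5.95 pos [ 0.5413 -0.2943  0.0995] z [-9.e-04  6.e-04 -1.e+00] x [-0.918  0.398  0.001] F [-0.5  0.6 -1.2] w 0.0852 q [-0.64  0.45  1.56 -0.    1.14 -1.8 ]
togo units [-0.056 -0.038  0.126]
```

Request:
move_arm(xyz=[[0, 0, 0.05], [0, 0, 0], [0, 0, 0], [0, 0, 0], [0, 0, 0]], turn=[[0, 0, 0], [0, 0, 0], [0, 0, 0], [0, 0, 0], [0, 0, 0]], gripper=1, squeeze=60)

```text
time: 6.45
eef_pos: [0.5417, -0.2948, 0.0998]
tcp_rot: [0.638, 3.076, -0.001]
contact_force: [-0.9, -0.4, 0.0]
grip_width: 0.0186
```

Request:
move_arm(xyz=[[0, 0, 0], [0, 0, 0], [0, 0, 0]], turn=[[0, 0, 0], [0, 0, 0], [0, 0, 0]])

```text
time: 6.75
eef_pos: [0.5418, -0.2948, 0.0998]
tcp_rot: [0.637, 3.076, -0.001]
contact_force: [-0.9, -0.3, 2.4]
grip_width: 0.0184
```

```bash
python3 - <<'E'
from h import *
togo((.542,-.2955,.097))
for n in("top","wrist"):
    c=camera(n)
    W=pts(c).reshape(-1,3);s=np.hypot(W[:,0]-.541,W[:,1]+.295)<.014
    q=W[s&(W[:,2]>.119)&(W[:,2]<.126)]
    if len(q): print(n,len(q),q.min(0).round(4),q.max(0).round(4),q.mean(0).round(4))
E
```

```text
t 6.75 pos [ 0.5418 -0.2948  0.0998] z [ 5.e-04 -5.e-04 -1.e+00] x [-0.918  0.397 -0.001] F [-0.9 -0.3  2.4] w 0.0184 q [-0.64  0.45  1.56 -0.    1.14 -1.8 ]
togo units [-0.025 -0.028  0.139]
wrist 2899 [ 0.5288 -0.3082  0.119 ] [ 0.5536 -0.2811  0.1259] [ 0.5414 -0.2948  0.1216]
```

Request:
move_arm(xyz=[[0, 0, -0.3], [0, 0, -0.5], [0, 0, -0.5], [0, 0, -0.5], [0, 0, -0.5]], turn=[[0, 0, 0], [0, 0, 0], [0, 0, 0], [0, 0, 0], [0, 0, 0]])

```text
time: 7.35
eef_pos: [0.5415, -0.2943, 0.1463]
tcp_rot: [-0.637, -3.076, -0.0]
contact_force: [0.9, 0.0, -1.9]
grip_width: 0.0184
```

Request:
move_arm(xyz=[[0, 0, -0.5], [0, 0, -0.5], [0, 0, -0.5], [0, 0, -0.5], [0, 0, 0]], turn=[[0, 0, 0], [0, 0, 0], [0, 0, 0], [0, 0, 0], [0, 0, 0]])

```text
time: 7.85
eef_pos: [0.5426, -0.2953, 0.1876]
tcp_rot: [0.637, 3.073, -0.003]
contact_force: [0.1, -0.4, -1.3]
grip_width: 0.0184
```

```bash
python3 - <<'E'
from h import *
togo((.5418-.0037,-.2948+.2535,.185))
c=camera("wrist");save(c,"w2")
c=camera("scene");W=pts(c);save(c,"s2")
s=(np.hypot(W[...,0]-.541,W[...,1]+.295)<.03)
Z=W[...,2]
for a in np.arange(.11,.21,.01):
    q=W[s&(Z>a)&(Z<a+.01)]
    if len(q)>5: print(a.round(3),len(q),q.mean(0).round(4),q.min(0).round(4),q.max(0).round(4))
E
```

```text
t 7.85 pos [ 0.5426 -0.2953  0.1876] z [ 0.0032 -0.0024 -1.    ] x [-0.918  0.397 -0.004] F [ 0.1 -0.4 -1.3] w 0.0184 q [-0.64  0.35  1.5   0.    1.3  -1.8 ]
togo units [ 5.256 11.563  0.101]
0.11 36 [ 0.5372 -0.296   0.1154] [ 0.5333 -0.3007  0.1103] [ 0.5436 -0.2885  0.1197]
0.12 40 [ 0.5377 -0.2955  0.1247] [ 0.5334 -0.3016  0.1201] [ 0.545  -0.2883  0.1299]
0.13 47 [ 0.5376 -0.2962  0.1348] [ 0.534  -0.3013  0.1301] [ 0.5444 -0.2876  0.1399]
0.14 42 [ 0.5375 -0.2958  0.1451] [ 0.534  -0.3012  0.1401] [ 0.5435 -0.2889  0.15  ]
0.15 52 [ 0.5314 -0.2983  0.1572] [ 0.5263 -0.309   0.1535] [ 0.5428 -0.2833  0.1599]
0.16 95 [ 0.535  -0.2963  0.1633] [ 0.5269 -0.3081  0.1601] [ 0.5508 -0.2809  0.1699]
0.17 96 [ 0.534  -0.296   0.1754] [ 0.5246 -0.3153  0.1703] [ 0.5454 -0.2756  0.1799]
0.18 130 [ 0.5332 -0.298   0.1848] [ 0.5238 -0.3173  0.1801] [ 0.5451 -0.2713  0.1899]
0.19 142 [ 0.5333 -0.2985  0.1948] [ 0.5261 -0.3177  0.1901] [ 0.5456 -0.2705  0.2   ]
0.2 161 [ 0.5355 -0.2953  0.2049] [ 0.5256 -0.3179  0.2   ] [ 0.5556 -0.2698  0.21  ]
```

View pics/w2.png

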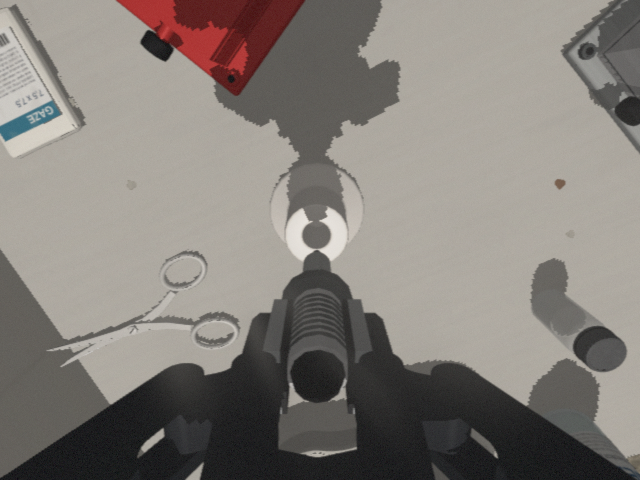

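The marker is held upright, with the nose at about (317,262) and clear of the stand. Moving across to the block by the measured offset.

Request:
move_arm(xyz=[[0.44, 0.96, 0], [0.44, 0.96, 0], [0.44, 0.96, 0], [0.44, 0.96, 0], [0.44, 0.96, 0]], turn=[[0, 0, 0], [0, 0, 0], [0, 0, 0], [0, 0, 0], [0, 0, 0]])

```text
time: 8.45
eef_pos: [0.5386, -0.1862, 0.1846]
tcp_rot: [-0.636, -3.075, -0.002]
contact_force: [-0.1, 0.7, -1.8]
grip_width: 0.0185
```

Request:
move_arm(xyz=[[0.44, 0.96, 0], [0.44, 0.96, 0], [0.44, 0.96, 0], [0.44, 0.96, 0], [0.44, 0.96, 0]], turn=[[0, 0, 0], [0, 0, 0], [0, 0, 0], [0, 0, 0], [0, 0, 0]])

```text
time: 8.95
eef_pos: [0.536, -0.0807, 0.1846]
tcp_rot: [-0.635, -3.075, -0.001]
contact_force: [-0.6, 0.2, -2.1]
grip_width: 0.0184
```

Request:
move_arm(xyz=[[0.44, 0.96, 0], [0.44, 0.96, 0], [0, 0, 0], [0, 0, 0], [0, 0, 0]], turn=[[0, 0, 0], [0, 0, 0], [0, 0, 0], [0, 0, 0], [0, 0, 0]])

```text
time: 9.45
eef_pos: [0.536, -0.0411, 0.1851]
tcp_rot: [-0.637, -3.076, 0.001]
contact_force: [-0.3, -0.2, -1.2]
grip_width: 0.0185
```

```bash
python3 - <<'E'
from h import *
togo((.5418-.0037,-.2948+.2535,.185))
c=camera("wrist");save(c,"w3")
c=camera("scene");W=pts(c);save(c,"s3")
s=(np.hypot(W[...,0]-.538,W[...,1]+.042)<.03)
Z=W[...,2]
for a in np.arange(.09,.21,.01):
    q=W[s&(Z>a)&(Z<a+.01)]
    if len(q)>5: print(a.round(3),len(q),q.mean(0).round(4),q.min(0).round(4),q.max(0).round(4))
E
```

```text
t 9.45 pos [ 0.536  -0.0411  0.1851] z [-3.e-04 -3.e-04 -1.e+00] x [-0.918  0.397  0.   ] F [-0.3 -0.2 -1.2] w 0.0185 q [-0.24  0.19  1.7  -0.    1.25 -1.4 ]
togo units [-0.102  0.035  0.006]
0.09 6 [ 0.5345 -0.0418  0.0975] [ 0.5328 -0.0444  0.0945] [ 0.5371 -0.0397  0.0997]
0.1 9 [ 0.5339 -0.042   0.1054] [ 0.5305 -0.0467  0.1003] [ 0.5378 -0.0394  0.1096]
0.11 33 [ 0.5316 -0.0436  0.1151] [ 0.5277 -0.048   0.1102] [ 0.5383 -0.0379  0.1197]
0.12 33 [ 0.5322 -0.0442  0.125 ] [ 0.5276 -0.0484  0.12  ] [ 0.5387 -0.0383  0.13  ]
0.13 36 [ 0.5318 -0.0436  0.1352] [ 0.5282 -0.0487  0.1306] [ 0.539  -0.0357  0.1398]
0.14 33 [ 0.5318 -0.0434  0.1449] [ 0.5275 -0.0481  0.1403] [ 0.5389 -0.0364  0.1499]
0.15 56 [ 0.5277 -0.0467  0.1569] [ 0.52   -0.0557  0.1502] [ 0.5467 -0.0294  0.16  ]
0.16 63 [ 0.5301 -0.0454  0.1636] [ 0.5211 -0.0559  0.1601] [ 0.5488 -0.0282  0.1699]
0.17 73 [ 0.5281 -0.0453  0.1752] [ 0.5194 -0.063   0.1702] [ 0.5397 -0.0215  0.18  ]
0.18 90 [ 0.5265 -0.0484  0.185 ] [ 0.5193 -0.0642  0.1801] [ 0.5343 -0.0213  0.1897]
0.19 92 [ 0.5269 -0.0485  0.195 ] [ 0.5188 -0.0654  0.1901] [ 0.5366 -0.0216  0.1999]
0.2 97 [ 0.5285 -0.0451  0.2046] [ 0.5167 -0.065   0.2   ] [ 0.5392 -0.0164  0.2096]
```

View pics/w3.png

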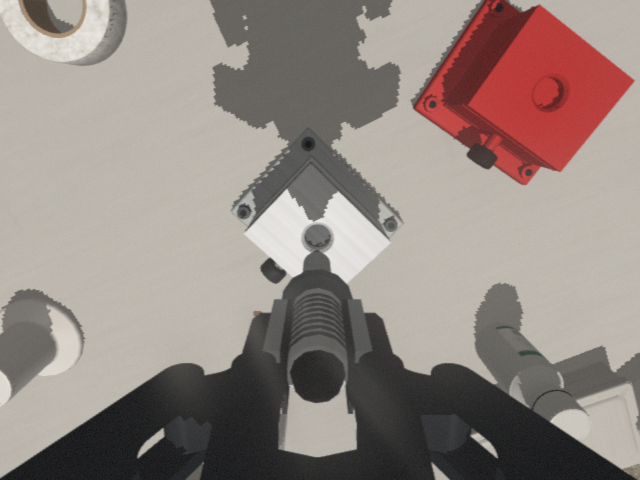

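Request:
move_arm(xyz=[[-0.1, 0.03, 0], [0, 0, 0]], turn=[[0, 0, 0], [0, 0, 0]])

```text
time: 9.75
eef_pos: [0.5386, -0.042, 0.1853]
tcp_rot: [0.639, 3.076, -0.0]
contact_force: [0.5, 0.5, -1.6]
grip_width: 0.0187
```

```bash
python3 - <<'E'
from h import *
togo((.5381,-.0413,.185))
c=camera("wrist")
T=np.linalg.inv(c["world_to_cam"]);s=monitor.read_state();p=s["eef_pos"]
def ray(u,v,z):
    d=T[:3,:3]@np.array([(u-c["cx"])/c["fx"],-(v-c["cy"])/c["fy"],-1]);return T[:3,3]+d*(z-T[2,3])/d[2]
def proj(P):
    q=c["world_to_cam"]@np.r_[P,1];return (c["cx"]+c["fx"]*q[0]/-q[2],c["cy"]-c["fy"]*q[1]/-q[2])
u0,v0=270,200
im=cv2.resize(c["pixels"][v0:v0+100,u0:u0+100,::-1],None,fx=6,fy=6,interpolation=cv2.INTER_CUBIC)
def ringp(cx,cy,z,r,col):
    a=np.linspace(0,6.28,40)
    P=np.array([proj((cx+r*np.cos(t),cy+r*np.sin(t),z)) for t in a])
    cv2.polylines(im,[(((P-[u0,v0])+.5)*6).astype(int)],True,col,1)
tz=p[2]-.0338
ringp(p[0],p[1],.06,.0105,(0,255,0))       # mouth if centred under TCP
ringp(p[0],p[1],tz-.06,.0025,(0,0,255))   # nose tip if on the TCP axis
ringp(p[0],p[1],tz-.046,.005,(255,0,255))
ringp(p[0],p[1],tz-.042,.007,(255,0,255))
cv2.imwrite("pics/c3.png",im)
W=pts(c).reshape(-1,3);q=W[(np.hypot(W[:,0]-.538,W[:,1]+.042)<.06)&(W[:,2]>.056)&(W[:,2]<.066)]
print(q.mean(0))
E
```

```text
t 9.75 pos [ 0.5386 -0.042   0.1853] z [ 3.e-04 -1.e-04 -1.e+00] x [-0.917  0.398 -0.   ] F [ 0.5  0.5 -1.6] w 0.0187 q [-0.24  0.19  1.69 -0.    1.25 -1.4 ]
togo units [0.039 0.022 0.016]
[ 0.53343966 -0.04021244  0.06081771]
```

View pics/c3.png

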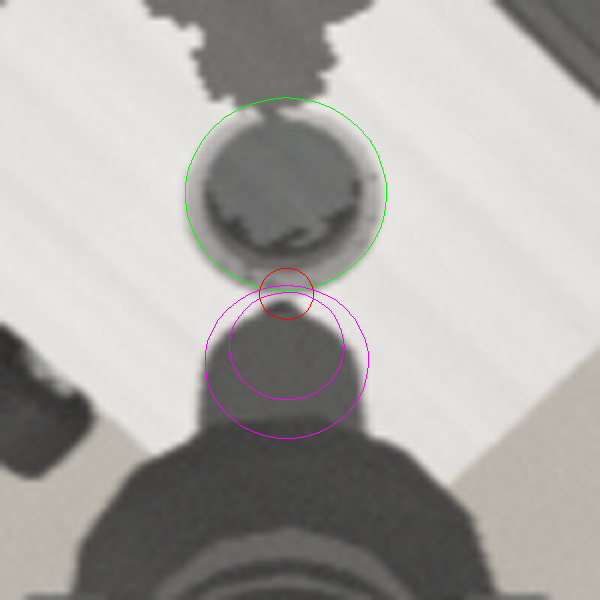

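The overlay shows the mouth ring (green) fits under the TCP axis. The nose sits roughly 1–2 mm towards tool -x, so I'll shift by a compromise of 1.3 mm and 0.45 mm, then lower while watching the forces.

Request:
move_arm(xyz=[[0.065, 0.02, 0.2], [0, 0, 0.4], [0, 0, 0.4], [0, 0, 0.3], [0, 0, 0]], turn=[[0, 0, 0], [0, 0, 0], [0, 0, 0], [0, 0, 0], [0, 0, 0]])

```text
time: 10.3
eef_pos: [0.5361, -0.0402, 0.1575]
tcp_rot: [-0.637, -3.073, -0.0]
contact_force: [-1.4, 0.4, -1.1]
grip_width: 0.0185
```

Request:
move_arm(xyz=[[0, 0, 0], [0, 0, 0]], turn=[[0, 0, 0], [0, 0, 0]])

```text
time: 10.5
eef_pos: [0.5376, -0.0406, 0.1596]
tcp_rot: [0.638, 3.075, -0.0]
contact_force: [-0.6, 0.4, -1.6]
grip_width: 0.0185
```

```bash
python3 - <<'E'
from h import *
togo((.5375,-.0408,.131))
c=camera("wrist");u0,v0=270,180
a=cv2.resize(c["pixels"][v0:v0+100,u0:u0+100,::-1],None,fx=6,fy=6,interpolation=cv2.INTER_CUBIC)
cv2.imwrite("pics/c4.png",a)
E
```

```text
t 10.5 pos [ 0.5376 -0.0406  0.1596] z [ 7.e-04 -2.e-04 -1.e+00] x [-0.918  0.397 -0.001] F [-0.6  0.4 -1.6] w 0.0185 q [-0.24  0.22  1.72  0.    1.2  -1.4 ]
togo units [ 1.000e-03 -1.300e-02  1.429e+00]
```

View pics/c4.png

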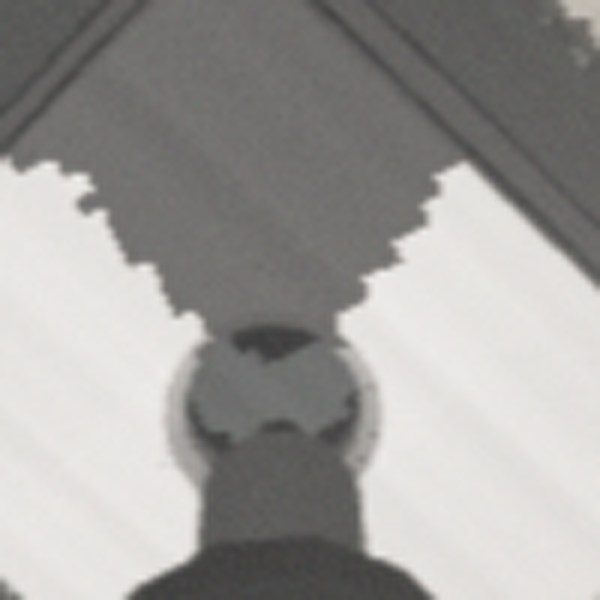

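Nose tip at crop (280,440), mouth ring centred near (275,420). Allowing for the 6 mm height left, that's centred within about 1 mm. Descending slowly.

Request:
move_arm(xyz=[[0, 0, 0.2], [0, 0, 0.2], [0, 0, 0.2], [0, 0, 0.1], [0, 0, 0]], turn=[[0, 0, 0], [0, 0, 0], [0, 0, 0], [0, 0, 0], [0, 0, 0]])

```text
time: 11.05
eef_pos: [0.5368, -0.0404, 0.1446]
tcp_rot: [-0.637, -3.075, -0.0]
contact_force: [0.0, -0.3, -2.3]
grip_width: 0.0187
```

Request:
move_arm(xyz=[[0, 0, 0.2], [0, 0, 0.2], [0, 0, 0.2], [0, 0, 0.1], [0, 0, 0]], turn=[[0, 0, 0], [0, 0, 0], [0, 0, 0], [0, 0, 0], [0, 0, 0]])

```text
time: 11.55
eef_pos: [0.5369, -0.0404, 0.1307]
tcp_rot: [-0.638, -3.075, -0.0]
contact_force: [-0.2, 0.4, -2.1]
grip_width: 0.0187
```

Request:
move_arm(xyz=[[0, 0, 0.05], [0, 0, 0.05], [0, 0, 0.05], [0, 0, 0.05]], turn=[[0, 0, 0], [0, 0, 0], [0, 0, 0], [0, 0, 0]])

```text
time: 11.95
eef_pos: [0.5374, -0.0405, 0.1273]
tcp_rot: [0.638, 3.076, -0.0]
contact_force: [0.4, -0.3, -2.1]
grip_width: 0.0185
```

Request:
move_arm(xyz=[[0, 0, 0.05], [0, 0, 0.05], [0, 0, 0.05], [0, 0, 0]], turn=[[0, 0, 0], [0, 0, 0], [0, 0, 0], [0, 0, 0]])

```text
time: 12.35
eef_pos: [0.5371, -0.0405, 0.1241]
tcp_rot: [-0.638, -3.076, -0.0]
contact_force: [-0.1, -1.0, -1.6]
grip_width: 0.0187
```

Request:
move_arm(xyz=[[0, 0, 0.05], [0, 0, 0.05], [0, 0, 0.05], [0, 0, 0]], turn=[[0, 0, 0], [0, 0, 0], [0, 0, 0], [0, 0, 0]])

```text
time: 12.75
eef_pos: [0.5371, -0.0405, 0.1211]
tcp_rot: [-0.638, -3.076, -0.0]
contact_force: [0.9, -0.1, -0.7]
grip_width: 0.0188
```

Request:
move_arm(xyz=[[0, 0, 0.05], [0, 0, 0.05], [0, 0, 0.05], [0, 0, 0]], turn=[[0, 0, 0], [0, 0, 0], [0, 0, 0], [0, 0, 0]])

```text
time: 13.15
eef_pos: [0.5371, -0.0405, 0.118]
tcp_rot: [-0.638, -3.076, -0.0]
contact_force: [-0.8, -0.2, -2.1]
grip_width: 0.0186
```

Tip is near z = 0.024, no contact yet.

Request:
move_arm(xyz=[[0, 0, 0.05], [0, 0, 0.05], [0, 0, 0.05], [0, 0, 0]], turn=[[0, 0, 0], [0, 0, 0], [0, 0, 0], [0, 0, 0]])

```text
time: 13.55
eef_pos: [0.5371, -0.0405, 0.1151]
tcp_rot: [-0.638, -3.076, 0.0]
contact_force: [-0.9, -0.3, -2.1]
grip_width: 0.0182
```

Request:
move_arm(xyz=[[0, 0, 0.05], [0, 0, 0.05], [0, 0, 0.05], [0, 0, 0]], turn=[[0, 0, 0], [0, 0, 0], [0, 0, 0], [0, 0, 0]])

```text
time: 13.95
eef_pos: [0.5371, -0.0405, 0.1121]
tcp_rot: [-0.638, -3.076, -0.0]
contact_force: [0.1, -0.6, -1.8]
grip_width: 0.0185
```

Request:
move_arm(xyz=[[0, 0, 0.05], [0, 0, 0.05], [0, 0, 0.05], [0, 0, 0]], turn=[[0, 0, 0], [0, 0, 0], [0, 0, 0], [0, 0, 0]])

```text
time: 14.35
eef_pos: [0.5375, -0.0406, 0.1097]
tcp_rot: [0.637, 3.076, -0.0]
contact_force: [-0.3, 0.4, 0.6]
grip_width: 0.0184
```

Request:
move_arm(xyz=[[0, 0, 0.05], [0, 0, 0.05], [0, 0, 0]], turn=[[0, 0, 0], [0, 0, 0], [0, 0, 0]])

```text
time: 14.65
eef_pos: [0.5377, -0.0406, 0.108]
tcp_rot: [0.637, 3.075, -0.0]
contact_force: [-1.7, 0.0, 4.9]
grip_width: 0.0182
```

Request:
move_arm(xyz=[[0, 0, 0.05], [0, 0, 0.05], [0, 0, 0]], turn=[[0, 0, 0], [0, 0, 0], [0, 0, 0]])

```text
time: 14.95
eef_pos: [0.5378, -0.0407, 0.106]
tcp_rot: [0.637, 3.075, -0.0]
contact_force: [-1.6, -0.0, 6.4]
grip_width: 0.0182
```

Request:
move_arm(xyz=[[0, 0, 0.05], [0, 0, 0]], turn=[[0, 0, 0], [0, 0, 0]])

```text
time: 15.15
eef_pos: [0.5379, -0.0407, 0.1053]
tcp_rot: [0.637, 3.075, -0.0]
contact_force: [-1.7, 0.8, 6.8]
grip_width: 0.0185
```

Request:
move_arm(xyz=[[0, 0, 0.05], [0, 0, 0]], turn=[[0, 0, 0], [0, 0, 0]])

```text
time: 15.35
eef_pos: [0.538, -0.0407, 0.1046]
tcp_rot: [0.637, 3.075, -0.0]
contact_force: [-2.3, 1.2, 8.2]
grip_width: 0.0184
```

Request:
move_arm(xyz=[[0, 0, 0.05], [0, 0, 0]], turn=[[0, 0, 0], [0, 0, 0]])

```text
time: 15.55
eef_pos: [0.5381, -0.0407, 0.1039]
tcp_rot: [0.637, 3.075, -0.0]
contact_force: [-3.2, 0.1, 11.0]
grip_width: 0.0184
```

Request:
move_arm(xyz=[[0, 0, 0.04], [0, 0, 0]], turn=[[0, 0, 0], [0, 0, 0]])

```text
time: 15.75
eef_pos: [0.5382, -0.0408, 0.1033]
tcp_rot: [0.637, 3.074, -0.0]
contact_force: [-3.3, 0.6, 10.7]
grip_width: 0.0184
```

Request:
move_arm(xyz=[[0, 0, 0.04], [0, 0, 0]], turn=[[0, 0, 0], [0, 0, 0]])

```text
time: 15.95
eef_pos: [0.5383, -0.0408, 0.1026]
tcp_rot: [0.637, 3.074, -0.0]
contact_force: [-2.4, 0.5, 11.4]
grip_width: 0.0185
```

Request:
move_arm(xyz=[[0, 0, 0.04], [0, 0, 0]], turn=[[0, 0, 0], [0, 0, 0]])

```text
time: 16.15
eef_pos: [0.5377, -0.0406, 0.1006]
tcp_rot: [0.637, 3.075, -0.0]
contact_force: [-0.7, 0.9, -1.4]
grip_width: 0.0186
```

Request:
move_arm(xyz=[[0, 0, 0.04], [0, 0, 0]], turn=[[0, 0, 0], [0, 0, 0]])

```text
time: 16.35
eef_pos: [0.537, -0.0404, 0.0984]
tcp_rot: [-0.638, -3.076, -0.0]
contact_force: [-0.2, 0.3, -0.6]
grip_width: 0.0186
```

It snapped: force fell from 11.4 N to baseline. Retracting.

Request:
move_arm(xyz=[[0, 0, 0], [0, 0, -0.2], [0, 0, -0.4], [0, 0, -0.5], [0, 0, -0.5]], turn=[[0, 0, 0], [0, 0, 0], [0, 0, 0], [0, 0, 0], [0, 0, 0]])

```text
time: 16.85
eef_pos: [0.5374, -0.0405, 0.1322]
tcp_rot: [0.638, 3.076, 0.0]
contact_force: [-0.7, -0.0, -1.2]
grip_width: 0.0184
```

Request:
move_arm(xyz=[[0, 0, -0.5], [0, 0, -0.5], [0, 0, -0.6], [0, 0, -0.6], [0, 0, -0.4]], turn=[[0, 0, 0], [0, 0, 0], [0, 0, 0], [0, 0, 0], [0, 0, 0]])

```text
time: 17.35
eef_pos: [0.5379, -0.0407, 0.1848]
tcp_rot: [0.637, 3.074, -0.0]
contact_force: [0.3, 0.5, -1.4]
grip_width: 0.0188
```

Request:
move_arm(xyz=[[0, 0, -0.2], [0, 0, 0], [0, 0, 0]], turn=[[0, 0, 0], [0, 0, 0], [0, 0, 0]])

```text
time: 17.65
eef_pos: [0.5369, -0.0404, 0.1867]
tcp_rot: [-0.638, -3.075, -0.0]
contact_force: [0.4, 0.3, -2.2]
grip_width: 0.0184
```

```bash
python3 - <<'E'
from h import *
togo((.5418,-.2948,.186))
E
```

```text
t 17.65 pos [ 0.5369 -0.0404  0.1867] z [-9.e-04  2.e-04 -1.e+00] x [-0.918  0.398  0.001] F [ 0.4  0.3 -2.2] w 0.0184 q [-0.24  0.19  1.7   0.    1.26 -1.4 ]
togo units [ -5.279 -11.573   0.03 ]
```

Request:
move_arm(xyz=[[-0.44, -0.965, 0], [-0.44, -0.965, 0], [-0.44, -0.965, 0], [-0.44, -0.965, 0], [-0.44, -0.965, 0]], turn=[[0, 0, 0], [0, 0, 0], [0, 0, 0], [0, 0, 0], [0, 0, 0]])

```text
time: 18.15
eef_pos: [0.5387, -0.1471, 0.1861]
tcp_rot: [-0.637, -3.074, -0.001]
contact_force: [1.2, -0.7, -1.2]
grip_width: 0.0182
```

Request:
move_arm(xyz=[[-0.44, -0.965, 0], [-0.44, -0.965, 0], [-0.44, -0.965, 0], [-0.44, -0.965, 0], [-0.44, -0.965, 0]], turn=[[0, 0, 0], [0, 0, 0], [0, 0, 0], [0, 0, 0], [0, 0, 0]])

```text
time: 18.65
eef_pos: [0.5407, -0.2531, 0.1859]
tcp_rot: [-0.637, -3.074, -0.001]
contact_force: [0.5, 0.3, -1.3]
grip_width: 0.0184
```

Request:
move_arm(xyz=[[-0.44, -0.965, 0], [-0.44, -0.965, 0], [0, 0, 0], [0, 0, 0], [0, 0, 0]], turn=[[0, 0, 0], [0, 0, 0], [0, 0, 0], [0, 0, 0], [0, 0, 0]])

```text
time: 19.15
eef_pos: [0.542, -0.2944, 0.1867]
tcp_rot: [-0.637, -3.075, -0.001]
contact_force: [0.3, 0.2, -1.6]
grip_width: 0.0183
```

Request:
move_arm(xyz=[[0, 0, 0], [0, 0, 0]], turn=[[0, 0, 0], [0, 0, 0]])

```text
time: 19.35
eef_pos: [0.5423, -0.2943, 0.1872]
tcp_rot: [-0.636, -3.077, -0.0]
contact_force: [0.1, 0.2, -2.3]
grip_width: 0.0182
```

```bash
python3 - <<'E'
from h import *
togo((.5418,-.2948,.136))
c=camera("wrist");u0,v0=270,200
b=cv2.imread("pics/w2.png")
f=lambda m:cv2.resize(m[v0:v0+100,u0:u0+100],None,fx=4,fy=4,interpolation=cv2.INTER_CUBIC)
cv2.imwrite("pics/c5.png",np.hstack([f(b),f(c["pixels"][...,::-1])]))
E
```

```text
t 19.35 pos [ 0.5423 -0.2943  0.1872] z [ 0.e+00  1.e-04 -1.e+00] x [-0.918  0.397  0.   ] F [ 0.1  0.2 -2.3] w 0.0182 q [-0.64  0.35  1.49  0.    1.3  -1.8 ]
togo units [ 0.01  -0.033  2.558]
```

View pics/c5.png

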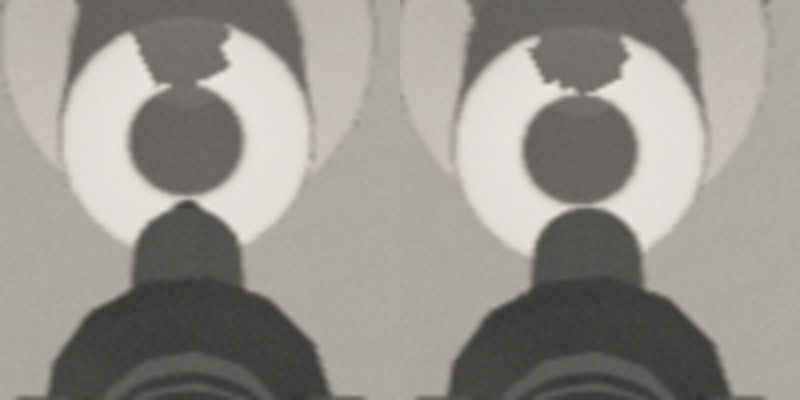

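Right crop: the nose no longer shows (tripped). The rim hole is at (581,149) and the barrel at x=588, so about 0.8 mm off along tool y. Correcting and lowering.

Request:
move_arm(xyz=[[0, -0.04, 0.2], [0, 0, 0.4], [0, 0, 0.4], [0, 0, 0.4], [0, 0, 0.3]], turn=[[0, 0, 0], [0, 0, 0], [0, 0, 0], [0, 0, 0], [0, 0, 0]])

```text
time: 19.9
eef_pos: [0.5412, -0.2953, 0.1515]
tcp_rot: [-0.637, -3.074, -0.001]
contact_force: [-0.1, 0.1, -1.9]
grip_width: 0.0183
```

Request:
move_arm(xyz=[[0, 0, 0.1], [0, 0, 0], [0, 0, 0.25], [0, 0, 0.25], [0, 0, 0.25]], turn=[[0, 0, 0], [0, 0, 0], [0, 0, 0], [0, 0, 0], [0, 0, 0]])

```text
time: 20.4
eef_pos: [0.5419, -0.2958, 0.1359]
tcp_rot: [0.638, 3.076, -0.0]
contact_force: [-0.1, -0.1, -2.3]
grip_width: 0.0179
```

Request:
move_arm(xyz=[[0, 0, 0.25], [0, 0, 0.25], [0, 0, 0.25], [0, 0, 0.2], [0, 0, 0]], turn=[[0, 0, 0], [0, 0, 0], [0, 0, 0], [0, 0, 0], [0, 0, 0]])

```text
time: 20.9
eef_pos: [0.5413, -0.2954, 0.1161]
tcp_rot: [-0.637, -3.075, -0.001]
contact_force: [-0.2, 0.6, -1.1]
grip_width: 0.019
```

No lateral force, and about 16 mm to go.

Request:
move_arm(xyz=[[0, 0, 0.2], [0, 0, 0.2], [0, 0, 0.2], [0, 0, 0], [0, 0, 0]], turn=[[0, 0, 0], [0, 0, 0], [0, 0, 0], [0, 0, 0], [0, 0, 0]])

```text
time: 21.4
eef_pos: [0.5417, -0.2957, 0.1049]
tcp_rot: [-0.638, -3.076, -0.0]
contact_force: [1.4, 0.2, -1.9]
grip_width: 0.0189
```

Request:
move_arm(xyz=[[0, 0, 0.06], [0, 0, 0.06], [0, 0, 0]], turn=[[0, 0, 0], [0, 0, 0], [0, 0, 0]])

```text
time: 21.7
eef_pos: [0.5417, -0.2957, 0.1026]
tcp_rot: [-0.638, -3.076, -0.0]
contact_force: [-0.5, -0.2, -2.2]
grip_width: 0.0183
```

Request:
move_arm(xyz=[[0, 0, 0.05], [0, 0, 0.04], [0, 0, 0]], turn=[[0, 0, 0], [0, 0, 0], [0, 0, 0]])

```text
time: 22.0
eef_pos: [0.5417, -0.2957, 0.1007]
tcp_rot: [-0.638, -3.076, -0.0]
contact_force: [-0.1, 0.1, -3.2]
grip_width: 0.0181
```

Request:
move_arm(xyz=[[0, 0, 0.04], [0, 0, 0]], turn=[[0, 0, 0], [0, 0, 0]])

```text
time: 22.2
eef_pos: [0.5417, -0.2957, 0.1]
tcp_rot: [-0.638, -3.076, -0.0]
contact_force: [-0.2, -0.8, -1.7]
grip_width: 0.0182
```

Request:
move_arm(xyz=[[0, 0, 0.03], [0, 0, 0]], turn=[[0, 0, 0], [0, 0, 0]])

```text
time: 22.4
eef_pos: [0.5419, -0.2958, 0.0998]
tcp_rot: [0.638, 3.076, -0.0]
contact_force: [-0.6, 1.3, 0.6]
grip_width: 0.0183
```

Request:
move_arm(xyz=[[0, 0, 0], [0, 0, 0], [0, 0, 0], [0, 0, 0], [0, 0, 0]], turn=[[0, 0, 0], [0, 0, 0], [0, 0, 0], [0, 0, 0], [0, 0, 0]], gripper=-1)

```text
time: 22.9
eef_pos: [0.5419, -0.2958, 0.0995]
tcp_rot: [0.638, 3.076, -0.0]
contact_force: [-0.5, 0.1, -0.7]
grip_width: 0.0853
```

Request:
move_arm(xyz=[[0, 0, -0.3], [0, 0, -0.5], [0, 0, -0.5], [0, 0, -0.7], [0, 0, -1]], turn=[[0, 0, 0], [0, 0, 0], [0, 0, 0], [0, 0, 0], [0, 0, 0]])

```text
time: 23.4
eef_pos: [0.5414, -0.2954, 0.1603]
tcp_rot: [-0.638, -3.075, -0.001]
contact_force: [-0.7, 0.3, 0.3]
grip_width: 0.0853
```

Request:
move_arm(xyz=[[0, 0, -1], [0, 0, -1], [0, 0, -1], [0, 0, -0.5], [0, 0, 0]], turn=[[0, 0, 0], [0, 0, 0], [0, 0, 0], [0, 0, 0], [0, 0, 0]])

```text
time: 23.9
eef_pos: [0.543, -0.2966, 0.2326]
tcp_rot: [0.637, 3.071, -0.004]
contact_force: [0.0, 0.4, -0.2]
grip_width: 0.085
```

```bash
python3 - <<'E'
from h import *
togo((.5418,-.2948,.136))
def circ(xy):
    A=np.c_[2*xy,np.ones(len(xy))];s=np.linalg.lstsq(A,(xy**2).sum(1),rcond=None)[0];return s[:2].round(4),round(float(np.sqrt(s[2]+s[0]**2+s[1]**2)),4)
for n in("scene","wrist"):
    c=camera(n);save(c,n+"9");W=pts(c).reshape(-1,3);s=np.hypot(W[:,0]-.541,W[:,1]+.295)<.03
    for a,b in((.03,.06),(.062,.07),(.07,.078),(.08,.118),(.119,.13)):
        q=W[s&(W[:,2]>a)&(W[:,2]<b)]
        if len(q)>8: print(n,a,len(q),q.mean(0).round(4),q.max(0).round(4),circ(q[:,:2]))
E
```

```text
t 23.9 pos [ 0.543  -0.2966  0.2326] z [ 0.0044 -0.0033 -1.    ] x [-0.918  0.397 -0.005] F [ 0.   0.4 -0.2] w 0.085 q [-0.64  0.31  1.45  0.    1.38 -1.8 ]
togo units [0.117 0.064 4.831]
scene 0.03 331 [ 0.5272 -0.3007  0.0451] [ 0.5491 -0.2769  0.0599] (array([ 0.5403, -0.2946]), 0.0191)
scene 0.062 133 [ 0.5306 -0.2987  0.0661] [ 0.5578 -0.2747  0.0698] (array([ 0.5397, -0.295 ]), 0.0166)
scene 0.07 97 [ 0.5345 -0.298   0.074 ] [ 0.5524 -0.2802  0.0777] (array([ 0.5396, -0.2953]), 0.0117)
scene 0.08 228 [ 0.5352 -0.2975  0.1   ] [ 0.5487 -0.2857  0.1178] (array([ 0.5405, -0.2952]), 0.0087)
scene 0.119 39 [ 0.5388 -0.2957  0.1214] [ 0.5455 -0.2877  0.124 ] (array([ 0.5399, -0.2951]), 0.0052)
wrist 0.03 387 [ 0.5278 -0.2895  0.0458] [ 0.5492 -0.2754  0.0599] (array([ 0.5432, -0.296 ]), 0.0202)
wrist 0.062 889 [ 0.5364 -0.2927  0.0666] [ 0.5618 -0.2761  0.0698] (array([ 0.5431, -0.296 ]), 0.0175)
wrist 0.07 565 [ 0.5376 -0.2937  0.0745] [ 0.5554 -0.2816  0.0779] (array([ 0.5432, -0.2962]), 0.0125)
wrist 0.08 667 [ 0.538  -0.294   0.1057] [ 0.5533 -0.2862  0.1179] (array([ 0.5431, -0.2962]), 0.0093)
wrist 0.119 510 [ 0.5427 -0.2961  0.1218] [ 0.5507 -0.2886  0.1249] (array([ 0.543 , -0.2962]), 0.0054)
```

View pics/scene9.png

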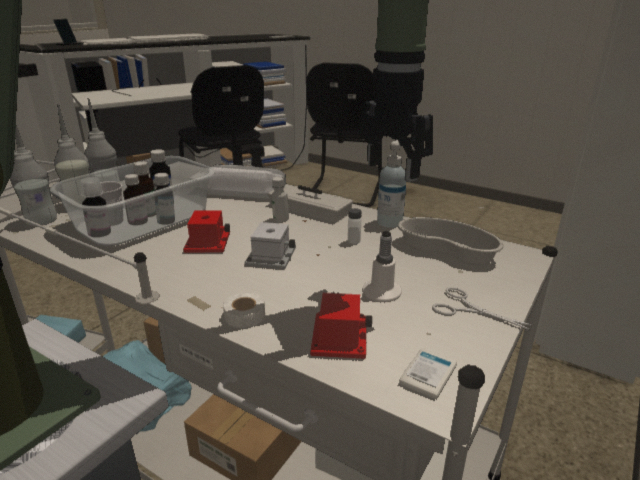

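The marker stands upright in the stand at (385,262), collar on the rim. The gripper is clear above it and the bystanders look unmoved.

```bash
python3 -c "
from h import *
print(job.finish_job())"
```

```text
the job is handed in; nothing more can be done
None
```

The marker was tripped in the light metal block's guide hole, put back in its stand and released. I handed the job in at about 24 s of the 51 s allowed; no verdict is reported.

- **Marking:** I lowered the nose into the guide hole and pressed in steps of 1 mm or less. The tool force rose to a reading of 11.4 N (about 13 N on the tag, allowing for the marker's weight), then dropped to its unloaded level at the snap. I pushed on by about one more 0.8 mm step with no force building up. These readings were taken between steps, so a brief peak at the snap itself would not show. A wrist picture afterwards showed the nose sunk in.
- **Marker in its stand:** In the last scene and wrist pictures, the marker's axis is within 1 mm of the stand's axis and shows no tilt. The cap top measures 121–122 mm, as it did before I picked the marker up, so the collar is on the rim.
- **Rest of the scene:** The gripper is open and well above the marker. The bystanders look unmoved in the last scene picture, though I did not measure their positions again.
- **Disagreement:** The cameras differed by 1–3 mm on absolute position, within or close to their stated calibration. I relied on offsets between things seen by the same camera. Before insertion, the wrist view put the nose about 2 mm off the hole and the measured offset about 0.8 mm, so I corrected by 1.3 mm, and it went in with no noticeable side force.

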